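# Pull down the display-case flap with the hooked pole

### The arm

A 6-joint arm with a two-finger parallel gripper is mounted at the origin on the work surface. World frame = base frame: x ahead of the robot, y to its left, z up, the work surface at z = 0. Lengths are in mm, angles in rad, forces in N, time in s.
With the tool pointing down it reaches from about 350 to 1000 mm from the base axis. Payload 7.1 kg.
Tool frame: the origin (TCP) lies at the very end of the fingers, on their centre line; the grasp point (between the pads) lies r.grip_point_offset behind it (r.grip_point_offset is the distance from the TCP to the grasp point, in mm); z points along the fingers, y is the line along which they close (so a half turn about z gives the same grasp; the last joint's range is limited). The gripper opens to 85 mm and grips with 20 to 120 N. Pads are 22 mm wide; open, the fingers measure 114 mm over their backs; the gripper's body (76 mm by 85 mm) begins 54 mm behind the grasp point. The pads swing forward as they close: fully open they stand 13 mm farther back than shut.
Start: joints at [-1.337, 0.423, 1.63, -0, 1.089, -0.019], TCP at [156.341, -605.113, 231.319] pointing down, gripper open.
Joint ranges: [-3, 3], [-0.9, 2.11], [0.09, 2.58], [-1.31, 4.45], [0.11, 2.69], [-2.54, 2.54]. Speed limits (rad/s): [2.39, 2.39, 3.01, 3.14, 3.14, 3.14].

### API

Orientations are given as a unit quaternion [x, y, z, w].
In Python, from bench import sensors, viewer, close_job, r gives the robot as it stands.
- The arm moves only by the tool jog_arm, never from a script. Its argument "targets" is a list of rows, each an object of numbers: "x", "y", "z": the shift along the tool's x, y, z scaled (see below); "rx", "ry", "rz": the turn, a rotation vector about the tool's x, y, z scaled (see below); "hand": the gripper's target within -1 to 1 (shut at 1, half-way at 0, fully open at -1). A call has 1 to 5 rows; each row is the pose to reach, as a shift and turn from the pose commanded when the call began, along the tool's axes at that moment, turning the shorter way round; what a row does not reach only later rows make up. The controller multiplies each number of a shift by 200 mm and each number of a turn by 180 degrees. A row lasts 1/10 s, in which the tool goes at most 50 mm and 8.59 degrees, less where a joint would pass 70% of its speed; a pose out of reach is approached as far as the arm can. A call with a number of a shift or a turn outside -1 to 1 is refused whole. A call with a gripper value outside its range is refused whole. The fingers move at their own pace and stop on an object; "force" is the grip in N (left out, the last holds). Time passes only in rows, so rows that repeat a pose let the fingers close. It gives the time, the measured TCP pose, the force, the opening and the grip force at its end, in the units of the state.
- sensors.get_obs(): the state, without advancing time (a new reading comes with each control period).
- viewer.grab_frame(name): name is "scene" or "top"; returns (picture, depth): 384x512x3 uint8, red, green, blue; 384x512 float32, mm along the optical axis (not along the pixel's ray), 0 where there is no reading.
- viewer.calibration(name): a dict with "fovy" (degrees; the focal length in pixels is half the picture's height over the tangent of half this angle, whatever the lens; pixels are square), "cx", "cy" (the principal point, pixels), "dist_coeffs" ([k1, k2, p1, p2, k3] as OpenCV has them; the pictures are not rectified), "rvec" (rotation vector, rad) and "tvec" (3), from world to camera coordinates, as OpenCV has them. Camera axes: x right, y down, z forward; pixel columns grow to the right and rows downward; lengths in mm; the calibration is good to about 2 mm. A picture is of the moment at which its call begins. calibration takes no time and is no camera call.
- close_job(): hands the job in; it is judged then, once.
The state is a dict: "clock": time; "joint_pos": joint angles; "qvel": joint speeds; "tau": joint torques, N m; "tool_pos": TCP position; "tool_rot": TCP orientation; "wrist_force": force on the tool from outside, world axes, zero at the start; "moment": the same for the moment, N m; "finger_gap": finger opening in mm; "finger_force": force on a finger pad.
Only numpy, scipy, OpenCV 4.12 (cv2) and the standard library are available. Lean on these libraries where they do the work, as an engineer would, in place of code of your own. Each camera call takes 0.05 s, during which the arm holds its last target. There are 200 camera calls.

### The job

Take the hooked pole from its wooden rest, slide its hook sideways into the eye on the front flap of the glass display case, and swing the flap down on the pole until it is fully open, gently: work it only with the pole, do not force anything and do not let the flap drop. Then unhook the pole and lay it back on its rest, leaving the flap open and the other things on the table where they are.

Things in the scene. Friction and masses are not known exactly. Their poses are not given: they have to be found in the camera images.
- pole: Hooked pole, 0.18 kg, level on its rest: wooden handle (160 x 18 wide x 22 high), then a 10 mm steel rod, its end bent square to the side as an 8 mm pin. Origin: under the handle, at the grip point, near the balance point. z up, x towards the hook. Handle x = -130 to 30 mm, rod on to x = 130; all their axes 11 mm above the origin. Held across the handle, fingers fit between the rest's saddles.
- elbow (a point): Point on the pole where the axes of rod and pin meet: 130 mm ahead of the pole's origin (x) and 11 mm above it; axes are the pole's. The pin runs from here along +y; its round tip ends 38 mm from here.
- rest: Fixed dark wooden rest, 210 x 70 mm; origin: centre of its underside, x along the pole. Saddles at x = -85 mm (30 mm high, under the handle) and +85 mm (36 mm high, under the rod), 18 mm long, lips on both sides 46 mm apart inside, up to 46 mm above the table. At the start the pole's origin is 30 mm above the rest's, axes parallel, within a few mm.
- case: Fixed countertop display case, 180 mm deep (x), 300 mm wide (y), 335 mm high: steel base 170 mm high, above it glass with steel edges. Origin: centre of its underside; its front, with the flap, looks along its own -x, towards the robot.
- hinge (a point): Middle of the flap's hinge line, 178 mm above the table on the case's front; axes are the case's, the line runs along y. Flap: steel plate 260 wide, 12 thick, reaching 152 mm above this line when closed, 0.7 to 1.15 kg. Stiff hinge (0.25 N m): it needs a pull at first, stays put to about 0.4 rad, then falls open by its own weight unless the pole holds it back.
- rail (a point): On the flap, turning with it: the middle of the eye's range, level with the hole's centre; flap closed, 36 mm in front of the hinge line (case -x) and 125 mm above it. Eye: ring standing off the flap, hole facing along y, 20 mm clear, bar 8 mm. It sits tight on its rail up to 32 mm either way from here along y: not measured, look or feel (pin fully through = rod meets ring). It holds to 25 N.
- flap (a joint): Angle of the flap: 0 closed and upright, growing as its top edge swings down towards the robot, 1.40 rad fully open, nearly level, on its stop.
- slab: Bystander: round slice of a log, 132 mm across, 35 mm high; origin at the centre of its underside.
- dish: Bystander: terracotta plate, 120 mm across, 20 mm high; origin at the centre of its underside.
- mill: Bystander: turned wooden pepper mill, 54 mm across, 120 mm high; origin at the centre of its underside.
There are look-alikes about, which are no part of the job. What is shaped like the rest but pink or turquoise is not meant.

How it is judged:
By the outcome, as a careful person would: the job done as asked, in the order asked, and still so for the second after the job is handed in, with the robot touching nothing.
It also fails if it takes over 70 s, if anything falls off the work surface, if the arm or the gripper's body presses on something with over 40 N, if the wrist force passes 120 N, or if a joint passes its speed limit or range.

## Working session

There is one attempt and no reset: what is moved stays moved. The work goes in short steps, Python scripts to look and compute and a tool call to move; the robot and the scene stay as the last step left them, time stands still between calls to the robot, and variables do not carry over. Pictures are saved under pics/ and viewed, at most 10 in all, crops included, and the job is handed in when it is done.

Besides the shell and the picture viewer there is one more tool, called after "Emit:" as name([rows], argument=value, ...), one row to a line, values as JSON. jog_arm: Moves the arm, as the interface text tells. Shifts and turns lie within -1 to 1; 1 stands for 200 mm of shift or 180 degrees of turn. Its arguments: {"type":"object","properties":{"targets":{"type":"array"},"force":{"type":"number"}},"required":["targets"]}

```bash
mkdir -p pics
cat > h.py <<'E'
import numpy as np, cv2
from scipy.spatial.transform import Rotation as R
from bench import sensors, viewer, r
def cal(n):
    c=viewer.calibration(n); f=192/np.tan(np.radians(c['fovy'])/2)
    K=np.array([[f,0,c['cx']],[0,f,c['cy']],[0,0,1.]]); return K,np.array(c['dist_coeffs'],float),cv2.Rodrigues(np.array(c['rvec'],float))[0],np.array(c['tvec'],float).ravel()
def world(n,D,pts):
    K,d,Rm,t=cal(n); out=[]
    for u,v in pts:
        x,y=cv2.undistortPoints(np.array([[[u,v]]],float),K,d)[0,0]
        z=D[int(round(v)),int(round(u))]; out.append(Rm.T@(np.array([x*z,y*z,z])-t))
    return np.array(out)
def onplane(n,pts,z):
    K,d,Rm,t=cal(n); c=-Rm.T@t; out=[]
    for u,v in pts:
        x,y=cv2.undistortPoints(np.array([[[u,v]]],float),K,d)[0,0]
        q=Rm.T@np.array([x,y,1.]); out.append(c+q*(z-c[2])/q[2])
    return np.array(out)
def proj(n,P):
    K,d,Rm,t=cal(n); return cv2.projectPoints(np.atleast_2d(np.array(P,float)),cv2.Rodrigues(Rm)[0],t,K,d)[0][:,0]
def grab(n,name):
    p,D=viewer.grab_frame(n); cv2.imwrite(f'pics/{name}.png',p[...,::-1]); np.save(f'pics/{name}.npy',D); return p,D
E
python3 - <<'E'
from h import *
print(r.grip_point_offset,sensors.get_obs())
a,_=grab('scene','s0'); b,_=grab('top','t0')
for n in('scene','top'):
    K,d,Rm,t=cal(n); print(n,K[0,0],d,-Rm.T@t, Rm[2])
E
```

```text
18.700000000000003 {'clock': 0.0, 'joint_pos': array([-1.33695568e+00,  4.23826114e-01,  1.63070611e+00,  1.26697035e-05,
        1.08858285e+00, -1.90327608e-02]), 'qvel': array([-0.00209602, -0.00014525,  0.00036626,  0.00023076,  0.000769  ,
        0.00086699]), 'tau': array([ 2.12703191e-03, -5.57383132e+01, -2.81736428e+01,  7.41627628e-05,
        7.39934942e-03, -2.39779285e-05]), 'tool_pos': array([ 156.2478925 , -604.58668981,  230.54854903]), 'tool_rot': array([ 9.92017606e-01,  1.26097145e-01, -7.60222240e-05, -7.57427797e-04]), 'wrist_force': array([ 0.16852428,  0.25803014, -0.57940278]), 'moment': array([ 0.03491214, -0.04190016, -0.04563022]), 'finger_force': 0.0, 'finger_gap': 85.40687761884615}
scene 476.7683090821378 [-0.085759  0.        0.        0.        0.      ] [ 497.01800626 1026.82416306 1101.20564083] [ 0.00082872 -0.76834428 -0.64003623]
top 391.12371022232213 [-0.12404923  0.          0.          0.          0.        ] [ 332.19541627 -105.28875375 1440.73682726] [ 0.12508505 -0.0114364  -0.99208011]
```

View pics/s0.png

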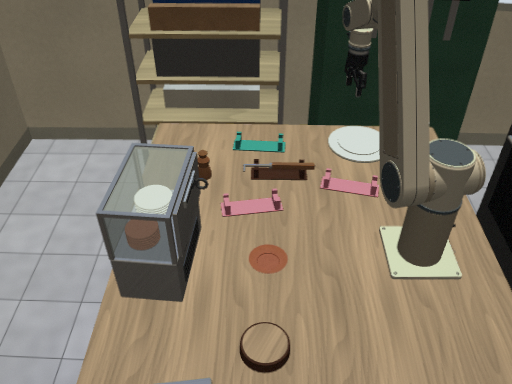

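View pics/t0.png

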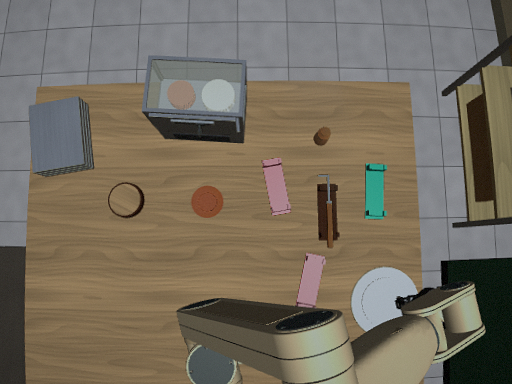

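The scene view shows the dark rest with the pole at about (280,168) and the eye at about (200,184) on the flap's left side. The top view has the rest at (328,212), the hook at (324,178), the case at (196,98) and the mill at (322,135). I'll take enlarged crops next.

Run:
```python
import cv2
t=cv2.imread('pics/t0.png'); s=cv2.imread('pics/s0.png')
a=cv2.resize(t[165:255,295:360],None,fx=6,fy=6,interpolation=cv2.INTER_CUBIC)
b=cv2.resize(t[50:150,140:255],None,fx=5.4,fy=5.4,interpolation=cv2.INTER_CUBIC)
import numpy as np
c=np.zeros((540,390+int(b.shape[1])//1,3),np.uint8)
c[:540,:390]=a; c[:b.shape[0],390:]=b[:540]
c=c[:, :1000]; print(c.shape)
cv2.imwrite('pics/c1.png',cv2.resize(a,None,fx=1,fy=1))
cv2.imwrite('pics/c2.png',b)
cv2.imwrite('pics/c3.png',cv2.resize(s[135:305,95:225],None,fx=3.5,fy=3.5,interpolation=cv2.INTER_CUBIC))
from h import *
D=np.load('pics/t0.npy'); 
# rim top of the case, heights from depth
pts=[(148,59),(246,62),(244,140),(163,136)]
print(world('top',D,pts).round())
print(onplane('top',[(148,59),(246,62)],335).round())
```

```text
(540, 1000, 3)
[[ 883.  197.  333.]
 [1391.  -99. -753.]
 [ 712.  -91.   -4.]
 [ 714.  205.   57.]]
[[ 882.  197.  335.]
 [ 866. -102.  335.]]
```

View pics/c1.png

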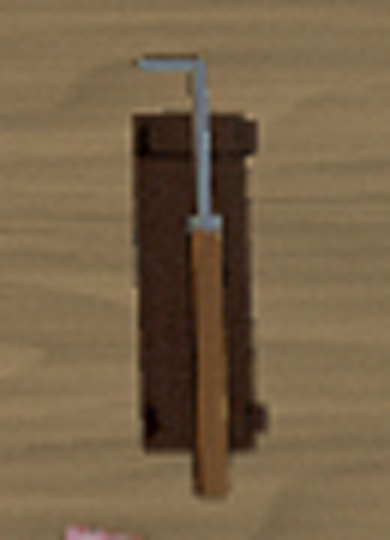

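View pics/c2.png

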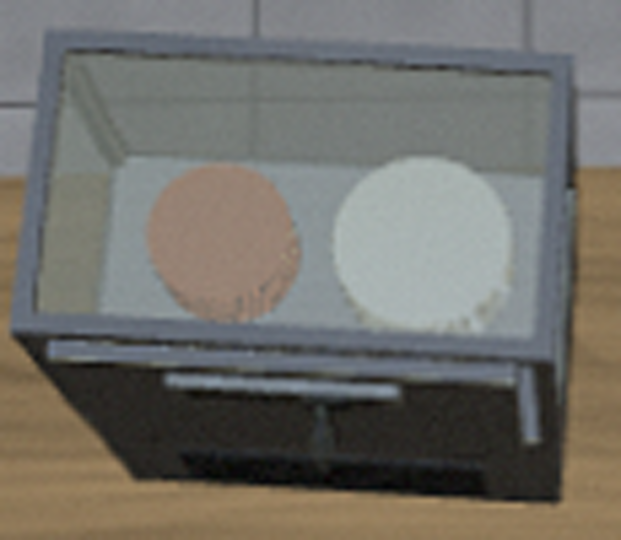

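View pics/c3.png

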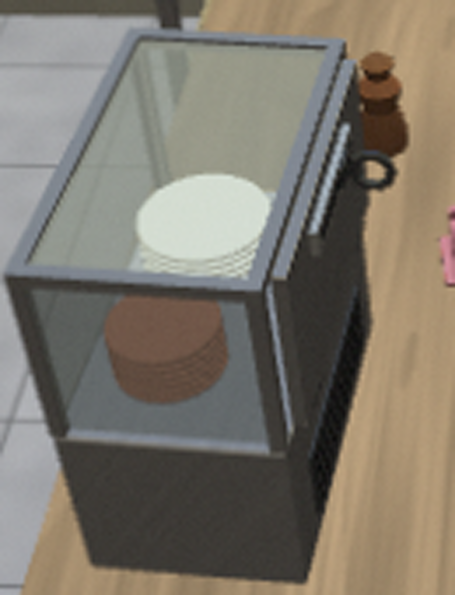

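c1 shows the elbow at (200,64), the pin tip at (135,64) and the handle end at (212,496). In c2 the case's top corners are (47,33), (572,57), (555,357) and (12,330), and the ring is around (321,405–470). c3 shows the ring at (372,172).

Run:
```python
from h import *
D=np.load('pics/t0.npy'); S=np.load('pics/s0.npy')
m=lambda p,f,o:[((u+.5)/f-.5+o[0],(v+.5)/f-.5+o[1]) for u,v in p]
c1=lambda p:m(p,6,(295,165)); c2=lambda p:m(p,5.4,(140,50)); c3=lambda p:m(p,3.5,(95,135))
print('pole elbow,tip,collar,handle end',onplane('top',c1([(200,64),(135,64),(205,222),(212,496)]),41).round(1))
P=c1([(200,64),(135,64),(205,222),(208,300),(210,400)]); print(world('top',D,P).round(1))
print('rest corners z20',onplane('top',c1([(135,118),(145,450),(252,450)]),5).round(1))
C=onplane('top',c2([(47,33),(572,57),(555,357),(12,330)]),335); print('case top',C.round(1),C.mean(0).round(1))
e=[C[0]-C[1],C[3]-C[2],C[0]-C[3],C[1]-C[2]]
print([ (np.linalg.norm(v).round(1),np.degrees(np.arctan2(v[1],v[0])).round(2)) for v in e])
print('ring top z303',onplane('top',c2([(321,405),(321,437),(321,468)]),303).round(1))
print('ring top depth',world('top',D,c2([(321,x) for x in(405,415,425,435,445,455,465)])).round(1))
K,d,Rm,t=cal('scene'); 
print('scene ring depth',world('scene',S,c3([(372,153),(392,165),(385,185),(358,182),(352,165)])).round(1))
print('flap corners scene',world('scene',S,c3([(350,65),(280,270),(345,45),(20,270)])).round(1))
# mill, dish, slab
print(onplane('top',[(322,135),(207,202),(126,200)],0).round())
print(world('top',D,[(324,129),(207,202),(126,200)]).round())
```

```text
pole elbow,tip,collar,handle end [[ 565.8 -396.2   41. ]
 [ 566.1 -356.3   41. ]
 [ 469.2 -395.8   41. ]
 [ 305.  -394.8   41. ]]
[[ 563.9 -393.9   52.4]
 [ 573.7 -364.4   -4.2]
 [ 468.3 -393.8   50.5]
 [ 421.4 -393.8   52. ]
 [ 361.9 -393.    52.1]]
rest corners z20 [[ 538.1 -361.6    5. ]
 [ 333.  -361.7    5. ]
 [ 331.9 -427.9    5. ]]
case top [[ 892.6  196.2  335. ]
 [ 871.8 -100.5  335. ]
 [ 696.2  -89.9  335. ]
 [ 716.5  208.4  335. ]] [794.3  53.6 335. ]
[(np.float64(297.4), np.float64(86.0)), (np.float64(299.0), np.float64(86.11)), (np.float64(176.5), np.float64(-3.96)), (np.float64(176.0), np.float64(-3.46))]
ring top z303 [[680.4  41.3 303. ]
 [661.9  41.1 303. ]
 [644.1  40.9 303. ]]
ring top depth [[676.9  39.8 314.6]
 [670.3  39.4 317.3]
 [663.8  39.  320.1]
 [657.5  38.6 322.1]
 [652.3  38.8 320.5]
 [648.7  39.6 313.4]
 [644.1  40.1 309.6]]
scene ring depth [[657.4  43.1 320.4]
 [642.5  46.3 311.7]
 [649.3  45.2 291. ]
 [669.9  44.8 293.4]
 [673.1  45.  310.1]]
flap corners scene [[685.3 -58.4 329.2]
 [705.  185.  329.6]
 [691.  -76.7 335.8]
 [881.3 197.2 337. ]]
[[ 728. -388.    0.]
 [ 476.   48.    0.]
 [ 487.  353.    0.]]
[[ 718. -373.  118.]
 [ 476.   48.    4.]
 [ 483.  343.   33.]]
```

Emit:
jog_arm([
  {"x": 0.8,"y": -0.33,"z": 0.2,"rz": 0.0805,"hand": -1},
  {"x": 0.8,"y": -0.33,"z": 0.2,"rz": 0.0805},
  {"x": 0.8,"y": -0.33,"z": 0.2,"rz": 0.0805},
  {"x": 0.8,"y": -0.33,"z": 0.2,"rz": 0.0805},
  {"x": 0.8,"y": -0.33,"z": 0.2,"rz": 0.0805},
])

```text
invalid input
```

```bash
cat >> h.py <<'E'
def cloud(n,D):
    K,d,Rm,t=cal(n); v,u=np.mgrid[0:384,0:512]; p=np.stack([u,v],-1).reshape(-1,1,2).astype(float)
    q=cv2.undistortPoints(p,K,d)[:,0]; z=D.ravel(); P=np.c_[q*z[:,None],z]; return ((P-t)@Rm)[z>0]
def pose():
    o=sensors.get_obs(); Q=R.from_quat(o['tool_rot']); return o['tool_pos'],Q,o
E
python3 - <<'E'
from h import *
for n,f in(('top','t0'),('scene','s0')):
    P=cloud(n,np.load(f'pics/{f}.npy'))
    q=P[(P[:,0]>625)&(P[:,0]<676)&(P[:,1]>20)&(P[:,1]<65)&(P[:,2]>275)&(P[:,2]<330)]
    print(n,len(q),'ring min',q.min(0).round(1),'max',q.max(0).round(1)); print(np.percentile(q,[5,50,95],axis=0).round(1))
    if n=='scene': print(q[np.argsort(q[:,0])].round(0).astype(int).tolist()[:90:2])
    b=P[(abs(P[:,0]-435)<60)&(abs(P[:,1]+395)<33)&(P[:,2]<40)]; print('board z',np.percentile(b[:,2],[5,50,95]).round(1))
    # flap outer face
    for y0,y1 in((-60,-20),(80,120),(140,170)):
        g=P[(P[:,0]>660)&(P[:,0]<720)&(P[:,1]>y0)&(P[:,1]<y1)&(P[:,2]>200)&(P[:,2]<290)]; print('flap face',y0,len(g),np.median(g,0).round(1) if len(g) else '')
    g=P[(P[:,0]>660)&(P[:,0]<730)&(P[:,1]>-80)&(P[:,1]<190)&(P[:,2]>60)&(P[:,2]<150)]
    if len(g)>20: c=np.polyfit(g[:,1],g[:,0],1); print('base front x=',c, 'at y=60',np.polyval(c,60))
p,Q,o=pose(); print(p.round(1),Q.as_matrix().round(3))
E
```

```text
top 44 ring min [643.2  34.5 289.4] max [675.7  43.5 326.9]
[[644.1  35.4 290.9]
 [658.3  38.1 315.5]
 [673.6  42.7 322.1]]
board z [ 1.1  6.3 12.4]
flap face -60 103 [685.5 -39.8 245.6]
flap face 80 73 [694.3  99.9 237.3]
flap face 140 74 [697.9 155.5 247.2]
base front x= [6.88775993e-02 6.99900318e+02] at y=60 704.0329739519213
scene 94 ring min [639.7  38.3 286.4] max [675.   50.9 322.2]
[[642.   40.1 290.4]
 [657.   44.9 306.4]
 [673.5  48.2 320.5]]
[[640, 43, 305], [642, 47, 311], [642, 43, 312], [642, 46, 301], [643, 46, 293], [644, 43, 315], [645, 46, 304], [645, 47, 294], [645, 43, 298], [647, 48, 309], [647, 43, 315], [648, 47, 298], [648, 43, 298], [648, 46, 290], [649, 43, 318], [650, 48, 295], [651, 48, 292], [652, 49, 316], [652, 44, 319], [654, 45, 289], [654, 41, 292], [654, 45, 319], [656, 45, 292], [657, 47, 321], [657, 44, 316], [659, 48, 292], [660, 47, 318], [660, 41, 320], [662, 43, 291], [662, 39, 291], [663, 38, 318], [665, 42, 293], [665, 42, 286], [666, 43, 314], [667, 45, 299], [667, 45, 296], [668, 45, 319], [669, 47, 301], [669, 44, 302], [669, 46, 296], [670, 47, 318], [671, 44, 309], [672, 45, 303], [672, 40, 302], [673, 50, 306]]
board z [ 0.7  6.2 37.4]
flap face -60 51 [682.1 -41.9 256.6]
flap face 80 88 [692.8  99.8 239.8]
flap face 140 85 [696.6 154.5 246.5]
base front x= [7.53877043e-02 6.96599862e+02] at y=60 701.1231246227529
[ 156.2 -604.7  230.6] [[ 0.968  0.25  -0.   ]
 [ 0.25  -0.968  0.001]
 [ 0.    -0.001 -1.   ]]
```

Emit:
jog_arm([
  {"x": 0.8,"y": -0.33,"z": 0.2,"rx": 0,"ry": 0,"rz": 0.0805,"hand": -1},
  {"x": 0.8,"y": -0.33,"z": 0.2,"rx": 0,"ry": 0,"rz": 0.0805,"hand": -1},
  {"x": 0.8,"y": -0.33,"z": 0.2,"rx": 0,"ry": 0,"rz": 0.0805,"hand": -1},
  {"x": 0.8,"y": -0.33,"z": 0.2,"rx": 0,"ry": 0,"rz": 0.0805,"hand": -1},
  {"x": 0.8,"y": -0.33,"z": 0.2,"rx": 0,"ry": 0,"rz": 0.0805,"hand": -1},
], force=60)

```text
clock: 0.6
tool_pos: [296.8, -498.1, 189.9]
tool_rot: [1.0, 0.002, -0.001, -0.002]
wrist_force: [-0.9, -1.0, -0.3]
finger_gap: 85.5
finger_force: 0.0
```

Run:
```python
from h import *
c3=lambda p:[((u+.5)/3.5-.5+95,(v+.5)/3.5-.5+135) for u,v in p]
K,d,Rm,t=cal('scene'); c=-Rm.T@t
for u,v in c3([(350,171),(396,171),(373,150),(373,192),(373,171)]):
    x,y=cv2.undistortPoints(np.array([[[u,v]]],float),K,d)[0,0]; q=Rm.T@np.array([x,y,1.]); print((c+q*(41-c[1])/q[1]).round(1))
p,Q,o=pose(); print(p.round(1),Q.as_matrix().round(3),o['clock'],o['wrist_force'])
```

```text
[675.8  41.  300.9]
[640.6  41.  301.5]
[656.8  41.  321.6]
[659.7  41.  280.4]
[658.2  41.  301.2]
[ 296.8 -498.1  189.9] [[ 1.     0.004 -0.001]
 [ 0.004 -1.     0.003]
 [-0.001 -0.003 -1.   ]] 0.6 [-0.85226903 -1.02570484 -0.25026774]
```

Emit:
jog_arm([
  {"x": 0.7,"y": -0.52,"z": 0.4,"rx": 0,"ry": 0,"rz": 0,"hand": -1},
  {"x": 0.7,"y": -0.52,"z": 0.4,"rx": 0,"ry": 0,"rz": 0,"hand": -1},
  {"x": 0.7,"y": -0.52,"z": 0.4,"rx": 0,"ry": 0,"rz": 0,"hand": -1},
  {"x": 0.7,"y": -0.52,"z": 0.4,"rx": 0,"ry": 0,"rz": 0,"hand": -1},
  {"x": 0.7,"y": -0.52,"z": 0.4,"rx": 0,"ry": 0,"rz": 0,"hand": -1},
])

```text
clock: 1.1
tool_pos: [436.3, -394.3, 108.9]
tool_rot: [1.0, 0.002, -0.001, -0.001]
wrist_force: [-1.4, 0.9, -0.3]
finger_gap: 85.1
finger_force: 0.0
```

Emit:
jog_arm([
  {"x": 0,"y": 0,"z": 0,"rx": 0,"ry": 0,"rz": 0,"hand": -1},
])

```text
clock: 1.2
tool_pos: [434.7, -397.1, 110.8]
tool_rot: [1.0, 0.001, -0.001, -0.0]
wrist_force: [0.4, 0.2, -0.2]
finger_gap: 85.0
finger_force: 0.0
```

Emit:
jog_arm([
  {"x": 0,"y": -0.005,"z": 0.2,"rx": 0,"ry": 0,"rz": 0,"hand": -1},
  {"x": 0,"y": -0.005,"z": 0.35,"rx": 0,"ry": 0,"rz": 0,"hand": -1},
  {"x": 0,"y": -0.005,"z": 0.435,"rx": 0,"ry": 0,"rz": 0,"hand": -1},
  {"x": 0,"y": -0.005,"z": 0.435,"rx": 0,"ry": 0,"rz": 0,"hand": -1},
  {"x": 0,"y": -0.005,"z": 0.435,"rx": 0,"ry": 0,"rz": 0,"hand": -1},
])

```text
clock: 1.7
tool_pos: [434.6, -397.3, 25.1]
tool_rot: [1.0, -0.001, 0.0, 0.0]
wrist_force: [-0.5, -0.3, 0.6]
finger_gap: 85.3
finger_force: 0.0
```

Emit:
jog_arm([
  {"x": 0,"y": 0,"z": 0,"rx": 0,"ry": 0,"rz": 0,"hand": 1},
  {"x": 0,"y": 0,"z": 0,"rx": 0,"ry": 0,"rz": 0,"hand": 1},
  {"x": 0,"y": 0,"z": 0,"rx": 0,"ry": 0,"rz": 0,"hand": 1},
  {"x": 0,"y": 0,"z": 0,"rx": 0,"ry": 0,"rz": 0,"hand": 1},
  {"x": 0,"y": 0,"z": 0,"rx": 0,"ry": 0,"rz": 0,"hand": 1},
], force=100)

```text
clock: 2.2
tool_pos: [435.1, -396.3, 25.0]
tool_rot: [1.0, -0.0, 0.0, 0.0]
wrist_force: [0.2, 3.2, 5.2]
finger_gap: 16.5
finger_force: 97.4
```

Emit:
jog_arm([
  {"x": 0,"y": 0,"z": 0,"rx": 0,"ry": 0,"rz": 0,"hand": 1},
  {"x": 0,"y": 0,"z": 0,"rx": 0,"ry": 0,"rz": 0,"hand": 1},
  {"x": 0,"y": 0,"z": 0,"rx": 0,"ry": 0,"rz": 0,"hand": 1},
], force=100)

```text
clock: 2.5
tool_pos: [435.0, -396.2, 25.0]
tool_rot: [1.0, 0.0, 0.0, 0.0]
wrist_force: [0.3, 1.0, 6.5]
finger_gap: 16.1
finger_force: 97.6
```

Emit:
jog_arm([
  {"x": 0,"y": 0,"z": -0.1,"rx": 0,"ry": 0,"rz": 0,"hand": 1},
  {"x": 0,"y": 0,"z": -0.3,"rx": 0,"ry": 0,"rz": 0,"hand": 1},
  {"x": 0,"y": 0,"z": -0.5,"rx": 0,"ry": 0,"rz": 0,"hand": 1},
  {"x": 0,"y": 0,"z": -0.7,"rx": 0,"ry": 0,"rz": 0,"hand": 1},
  {"x": 0,"y": 0,"z": -0.9,"rx": 0,"ry": 0,"rz": 0,"hand": 1},
], force=120)

```text
clock: 3.0
tool_pos: [434.4, -395.8, 205.6]
tool_rot: [1.0, 0.0, -0.0, -0.0]
wrist_force: [0.8, 0.3, -1.8]
finger_gap: 16.0
finger_force: 117.3
```

Emit:
jog_arm([
  {"x": 0,"y": -0.2,"z": -0.15,"rx": 0,"ry": 0,"rz": 0,"hand": 1},
  {"x": 0,"y": -0.4,"z": -0.3,"rx": 0,"ry": 0,"rz": 0,"hand": 1},
  {"x": 0,"y": -0.6,"z": -0.41,"rx": 0,"ry": 0,"rz": 0,"hand": 1},
  {"x": 0,"y": -0.8,"z": -0.41,"rx": 0,"ry": 0,"rz": 0,"hand": 1},
  {"x": 0,"y": -1,"z": -0.41,"rx": 0,"ry": 0,"rz": 0,"hand": 1},
])

```text
clock: 3.5
tool_pos: [434.6, -194.7, 287.2]
tool_rot: [1.0, -0.0, 0.001, 0.0]
wrist_force: [1.3, 0.2, -1.3]
finger_gap: 16.2
finger_force: 117.5
```

Emit:
jog_arm([
  {"x": 0.1,"y": -0.15,"z": 0,"rx": 0,"ry": 0,"rz": 0.022,"hand": 1},
  {"x": 0.25,"y": -0.3,"z": 0,"rx": 0,"ry": 0,"rz": 0.022,"hand": 1},
  {"x": 0.4,"y": -0.45,"z": 0,"rx": 0,"ry": 0,"rz": 0.022,"hand": 1},
  {"x": 0.46,"y": -0.55,"z": 0,"rx": 0,"ry": 0,"rz": 0.022,"hand": 1},
  {"x": 0.46,"y": -0.55,"z": 0,"rx": 0,"ry": 0,"rz": 0.022,"hand": 1},
])

```text
clock: 4.0
tool_pos: [527.9, -83.8, 286.0]
tool_rot: [0.999, -0.033, -0.0, -0.0]
wrist_force: [-0.4, 0.8, -1.8]
finger_gap: 15.7
finger_force: 117.5
```

Emit:
jog_arm([
  {"x": 0,"y": 0,"z": 0,"rx": 0,"ry": 0,"rz": 0,"hand": 1},
  {"x": 0,"y": 0,"z": 0,"rx": 0,"ry": 0,"rz": 0,"hand": 1},
])

```text
clock: 4.2
tool_pos: [526.0, -86.8, 286.0]
tool_rot: [0.999, -0.035, -0.0, 0.0]
wrist_force: [0.6, 0.6, -2.0]
finger_gap: 16.2
finger_force: 117.5
```

Run:
```python
from h import *
a,_=grab('scene','s1'); b,_=grab('top','t1')
p,Q,o=pose(); print(p.round(1),Q.as_matrix().round(3),o['clock'],o['wrist_force'])
e=p+Q.apply([130.8,0,-16]); print('elbow',e)
A=proj('scene',[e,[660,40.5,302.5]]); B=proj('top',[e,[660,40.5,302.5]]); print(A,B)
def crop(im,c,w,h,f): 
    x,y=int(c[0]-w/2),int(c[1]-h/2); print('off',x,y); return cv2.resize(im[y:y+h,x:x+w,::-1],None,fx=f,fy=f,interpolation=cv2.INTER_CUBIC)
L=crop(a,A.mean(0),64,80,6); M=crop(b,B.mean(0),64,80,6)
cv2.imwrite('pics/c4.png',np.hstack([L,M]))
```

```text
[526.1 -87.1 286.3] [[ 0.998 -0.07  -0.   ]
 [-0.07  -0.998 -0.   ]
 [-0.     0.    -1.   ]] 4.3 [ 0.21658761 -0.07913435 -0.78413227]
elbow [656.60385763 -96.26150585 302.2639884 ]
[[206.80837985 153.34546871]
 [200.53702845 183.00814469]] [[244.77369592 131.7892606 ]
 [199.24609443 131.18576733]]
off 171 128
off 190 91
```

View pics/c4.png

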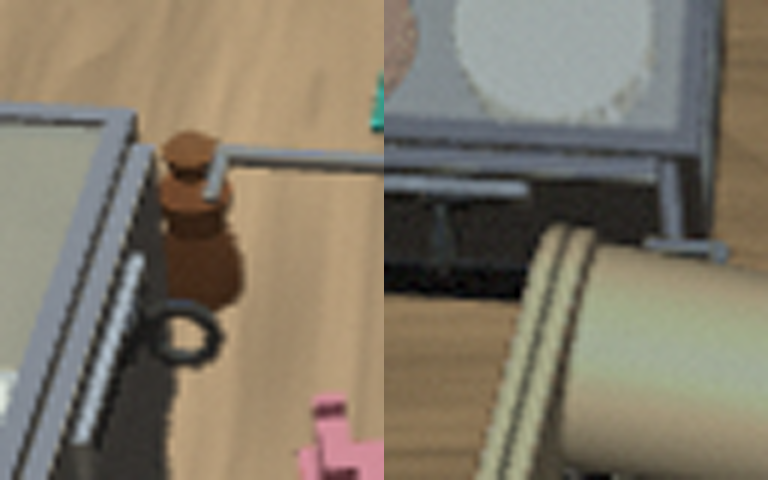

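In the scene crop the pin's elbow is at (224,154), its tip at (210,195) and the ring centre at (184,334). In the top crop the tip is at (263,245), the elbow at (339,252) and the ring spans (59,205–264).

Run:
```python
from h import *
s=lambda p:[((u+.5)/6-.5+171,(v+.5)/6-.5+128) for u,v in p]
t=lambda p:[((u+.5)/6-.5+190,(v+.5)/6-.5+91) for u,v in p]
print('scene elbow,tip z302',onplane('scene',s([(224,154),(211,193)]),302.3).round(1))
print('top elbow,tip z302',onplane('top',t([(337,250),(263,245)]),302.3).round(1))
K,d,Rm,tt=cal('scene'); c=-Rm.T@tt
for (u,v) in s([(184,334)]):
    x,y=cv2.undistortPoints(np.array([[[u,v]]],float),K,d)[0,0]; q=Rm.T@np.array([x,y,1.]); print('ring scene',(c+q*(40.5-c[1])/q[1]).round(1))
print('ring top',onplane('top',t([(59,207),(59,235),(59,263)]),302.5).round(1))
S=np.load('pics/s1.npy');T=np.load('pics/t1.npy')
for n,D in(('scene',S),('top',T)):
    P=cloud(n,D); 
    for nm,b in(('pin',(640,665,-92,-60)),('rod',(590,640,-110,-80)),('ring',(640,676,30,55))):
        q=P[(P[:,0]>b[0])&(P[:,0]<b[1])&(P[:,1]>b[2])&(P[:,1]<b[3])&(P[:,2]>285)&(P[:,2]<330)]
        print(n,nm,len(q),np.percentile(q,[10,50,90],axis=0).round(1).tolist() if len(q) else '')
```

```text
scene elbow,tip z302 [[653.4 -96.8 302.3]
 [656.5 -64.9 302.3]]
top elbow,tip z302 [[655.1 -99.2 302.3]
 [658.1 -62.2 302.3]]
ring scene [658.1  40.5 301.7]
ring top [[679.   40.2 302.5]
 [664.5  40.  302.5]
 [650.   39.9 302.5]]
scene pin 30 [[643.4, -91.0, 301.0], [652.6, -77.9, 304.9], [656.5, -61.4, 307.1]]
scene rod 59 [[594.7, -93.5, 300.4], [612.2, -90.0, 304.4], [635.0, -86.3, 308.0]]
scene ring 91 [[644.3, 42.0, 291.9], [657.7, 45.1, 307.4], [671.5, 48.6, 319.8]]
top pin 27 [[654.0, -88.0, 302.9], [655.8, -76.0, 305.7], [659.9, -64.1, 308.5]]
top rod 0 
top ring 42 [[646.2, 35.8, 295.9], [658.0, 38.2, 316.7], [670.8, 42.3, 321.2]]
```

Emit:
jog_arm([
  {"x": -0.016,"y": -0.15,"z": -0.004,"rx": 0,"ry": 0,"rz": 0,"hand": 1},
  {"x": -0.016,"y": -0.3,"z": -0.004,"rx": 0,"ry": 0,"rz": 0,"hand": 1},
  {"x": -0.016,"y": -0.4,"z": -0.004,"rx": 0,"ry": 0,"rz": 0,"hand": 1},
  {"x": -0.016,"y": -0.415,"z": -0.004,"rx": 0,"ry": 0,"rz": 0,"hand": 1},
  {"x": -0.016,"y": -0.415,"z": -0.004,"rx": 0,"ry": 0,"rz": 0,"hand": 1},
])

```text
clock: 4.8
tool_pos: [529.2, -3.6, 287.2]
tool_rot: [0.999, -0.034, 0.0, 0.0]
wrist_force: [0.5, -0.5, -1.2]
finger_gap: 16.4
finger_force: 117.7
```

Emit:
jog_arm([
  {"x": 0,"y": 0,"z": 0,"rx": 0,"ry": 0,"rz": 0,"hand": 1},
  {"x": 0,"y": 0,"z": 0,"rx": 0,"ry": 0,"rz": 0,"hand": 1},
  {"x": 0,"y": 0,"z": 0,"rx": 0,"ry": 0,"rz": 0,"hand": 1},
])

```text
clock: 5.1
tool_pos: [529.3, -4.0, 287.1]
tool_rot: [0.999, -0.035, -0.0, 0.0]
wrist_force: [-0.6, -0.0, -1.4]
finger_gap: 16.2
finger_force: 117.7
```

Run:
```python
from h import *
a,_=grab('scene','s2'); b,_=grab('top','t2')
p,Q,o=pose(); print(p.round(1),o['clock'],o['wrist_force'].round(1))
e=p+Q.apply([130.8,0,-16]); print('elbow',e)
x,y=171,150; L=cv2.resize(a[y:y+50,x:x+50,::-1],None,fx=8,fy=8,interpolation=cv2.INTER_CUBIC)
x,y=180,105; M=cv2.resize(b[y:y+50,x:x+50,::-1],None,fx=8,fy=8,interpolation=cv2.INTER_CUBIC)
cv2.imwrite('pics/c5.png',np.hstack([L,M]))
```

```text
[529.3  -3.7 287.1] 5.2 [-0.1 -0.4 -2.2]
elbow [659.79753182 -12.83830854 303.10910026]
```

View pics/c5.png

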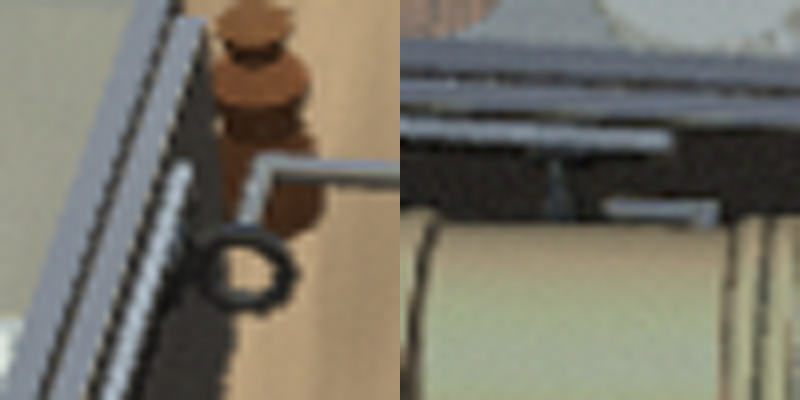

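Scene crop: ring outline spans (203–298, 225–312), so its centre is (249,268); the elbow is at (265,167) and the pin goes behind the ring's top. Top crop: the tip is at x=605, the elbow at (712,212) and the ring at x=558.

Run:
```python
from h import *
e=np.array([659.8,-12.8,303.1]); v=np.array([.07,.9976,0])
pts=[e,e+38*v,e+54*v,[660,41,303],[660,41,321],[660,41,285],[642,41,303]]
print('scene crop',((proj('scene',pts)-[171,150]+.5)*8-.5).round(0).tolist())
print('top crop',((proj('top',pts)-[180,105]+.5)*8-.5+[400,0]).round(0).tolist())
for n,f in(('scene','s2'),('top','t2')):
    P=cloud(n,np.load(f'pics/{f}.npy'))
    for nm,b in(('rod',(600,650,-30,5)),('pin',(645,672,-5,20)),('ring',(640,676,30,55))):
        q=P[(P[:,0]>b[0])&(P[:,0]<b[1])&(P[:,1]>b[2])&(P[:,1]<b[3])&(P[:,2]>280)&(P[:,2]<330)]
        print(n,nm,len(q),np.percentile(q,[5,25,50,75,95],axis=0).round(1)[:,2].tolist(), np.median(q,0).round(1) if len(q) else '')
```

```text
scene crop [[257.0, 169.0], [237.0, 237.0], [229.0, 267.0], [240.0, 267.0], [236.0, 225.0], [243.0, 309.0], [293.0, 268.0]]
top crop [[699.0, 211.0], [598.0, 206.0], [556.0, 203.0], [556.0, 213.0], [550.0, 199.0], [562.0, 226.0], [555.0, 259.0]]
scene rod 67 [300.4, 303.2, 305.8, 307.7, 308.9] [622.3  -7.9 305.8]
scene pin 18 [303.9, 305.5, 306.1, 308.4, 310.0] [656.7   6.7 306.1]
scene ring 92 [289.8, 294.5, 307.7, 316.4, 321.1] [657.2  45.2 307.7]Traceback (most recent call last):
  File "<stdin>", line 10, in <module>
    return _quantile_unchecked(
        a, q, axis, out, overwrite_input, method, keepdims, weights)
    return _ureduce(a,
                    func=_quantile_ureduce_func,
    ...<5 lines>...
                    overwrite_input=overwrite_input,
                    method=method)
    r = func(a, **kwargs)
    result = _quantile(arr,
                       quantiles=q,
    ...<2 lines>...
                       out=out,
                       weights=wgt)
    slices_having_nans = np.isnan(arr[-1, ...])
                                  ~~~^^^^^^^^^
IndexError: index -1 is out of bounds for axis 0 with size 0
```

Emit:
jog_arm([
  {"x": -0.0175,"y": 0,"z": 0,"rx": 0,"ry": 0,"rz": 0,"hand": 1},
  {"x": -0.0175,"y": -0.03,"z": 0,"rx": 0,"ry": 0,"rz": 0,"hand": 1},
  {"x": -0.0175,"y": -0.06,"z": 0,"rx": 0,"ry": 0,"rz": 0,"hand": 1},
  {"x": -0.0175,"y": -0.09,"z": 0,"rx": 0,"ry": 0,"rz": 0,"hand": 1},
  {"x": -0.0175,"y": -0.1,"z": 0,"rx": 0,"ry": 0,"rz": 0,"hand": 1},
])

```text
clock: 5.7
tool_pos: [527.3, 17.9, 287.2]
tool_rot: [0.999, -0.034, 0.0, -0.0]
wrist_force: [0.5, 0.0, -2.0]
finger_gap: 16.4
finger_force: 117.7
```

Emit:
jog_arm([
  {"x": 0,"y": -0.01,"z": 0,"rx": 0,"ry": 0,"rz": 0,"hand": 1},
  {"x": 0,"y": -0.02,"z": 0,"rx": 0,"ry": 0,"rz": 0,"hand": 1},
])

```text
clock: 5.9
tool_pos: [527.5, 21.2, 287.1]
tool_rot: [0.999, -0.034, -0.0, 0.0]
wrist_force: [-0.0, -1.0, -1.7]
finger_gap: 16.4
finger_force: 117.7
```

Emit:
jog_arm([
  {"x": 0,"y": -0.02,"z": 0,"rx": 0,"ry": 0,"rz": 0,"hand": 1},
  {"x": 0,"y": -0.04,"z": 0,"rx": 0,"ry": 0,"rz": 0,"hand": 1},
  {"x": 0,"y": -0.06,"z": 0,"rx": 0,"ry": 0,"rz": 0,"hand": 1},
  {"x": 0,"y": -0.075,"z": 0,"rx": 0,"ry": 0,"rz": 0,"hand": 1},
  {"x": 0,"y": -0.075,"z": 0,"rx": 0,"ry": 0,"rz": 0,"hand": 1},
])

```text
clock: 6.4
tool_pos: [528.6, 36.4, 287.1]
tool_rot: [0.999, -0.034, 0.0, -0.0]
wrist_force: [-0.2, 1.0, -2.1]
finger_gap: 16.1
finger_force: 117.7
```

Run:
```python
from h import *
a,_=grab('scene','s3')
p,Q,o=pose(); print(p.round(1),o['clock'],o['wrist_force'].round(1),o['moment'].round(2))
x,y=171,150; L=cv2.resize(a[y:y+50,x:x+50,::-1],None,fx=8,fy=8,interpolation=cv2.INTER_CUBIC)
cv2.imwrite('pics/c6.png',L)
```

```text
[528.5  36.2 287.1] 6.45 [ 0.4  0.2 -1.5] [-0.03 -0.01  0.05]
```

View pics/c6.png

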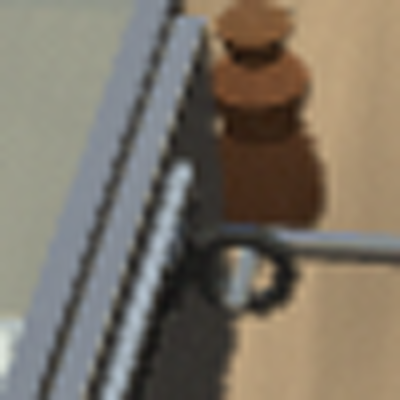

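The pin passes through the ring's hole: its tip shows at about (234,298) below the ring, just left of the hole's centre, with no contact force. Next I'll tabulate the swing arc.

Run:
```python
import numpy as np
f=lambda a:np.array([-(36*np.cos(a)+125*np.sin(a)),125*np.cos(a)-36*np.sin(a)])
# pin now: +2 mm behind ring centre (x), start
cur=f(0)+[2,0]
ph=np.r_[np.arange(0.04,0.41,.03),np.arange(.42,.72,.02),np.arange(.74,1.42,.03)]
for k in range(0,len(ph),5):
    rows=[]
    for a in ph[k:k+5]:
        d=f(a)-cur; rows.append((round(d[0]/200,4),round(-d[1]/200,4)))
    print(k//5,ph[k:k+5].round(2),rows); cur=f(ph[k:k+5][-1])
```

```text
0 [0.04 0.07 0.1  0.13 0.16] [(np.float64(-0.0348), np.float64(0.0077)), (np.float64(-0.0533), np.float64(0.0141)), (np.float64(-0.0715), np.float64(0.0211)), (np.float64(-0.0895), np.float64(0.0286)), (np.float64(-0.1073), np.float64(0.0367))]
1 [0.19 0.22 0.25 0.28 0.31] [(np.float64(-0.0175), np.float64(0.0086)), (np.float64(-0.0348), np.float64(0.0177)), (np.float64(-0.0518), np.float64(0.0273)), (np.float64(-0.0684), np.float64(0.0374)), (np.float64(-0.0848), np.float64(0.048))]
2 [0.34 0.37 0.4  0.42 0.44] [(np.float64(-0.016), np.float64(0.0111)), (np.float64(-0.0317), np.float64(0.0227)), (np.float64(-0.0471), np.float64(0.0347)), (np.float64(-0.0571), np.float64(0.043)), (np.float64(-0.067), np.float64(0.0515))]
3 [0.46 0.48 0.5  0.52 0.54] [(np.float64(-0.0097), np.float64(0.0087)), (np.float64(-0.0192), np.float64(0.0175)), (np.float64(-0.0285), np.float64(0.0266)), (np.float64(-0.0377), np.float64(0.0359)), (np.float64(-0.0467), np.float64(0.0453))]
4 [0.56 0.58 0.6  0.62 0.64] [(np.float64(-0.0088), np.float64(0.0096)), (np.float64(-0.0174), np.float64(0.0194)), (np.floa
[... 687 characters left out ...]
at64(-0.013), np.float64(0.0368)), (np.float64(-0.0187), np.float64(0.0554)), (np.float64(-0.0238), np.float64(0.0743)), (np.float64(-0.0284), np.float64(0.0932))]
8 [1.1  1.13 1.16 1.19 1.22] [(np.float64(-0.004), np.float64(0.0191)), (np.float64(-0.0074), np.float64(0.0383)), (np.float64(-0.0102), np.float64(0.0576)), (np.float64(-0.0125), np.float64(0.077)), (np.float64(-0.0141), np.float64(0.0964))]
9 [1.25 1.28 1.31 1.34 1.37] [(np.float64(-0.0011), np.float64(0.0195)), (np.float64(-0.0016), np.float64(0.039)), (np.float64(-0.0015), np.float64(0.0585)), (np.float64(-0.0008), np.float64(0.078)), (np.float64(0.0004), np.float64(0.0975))]
10 [1.4] [(np.float64(0.0018), np.float64(0.0194))]
```

Emit:
jog_arm([
  {"x": -0.02,"y": 0,"z": 0.002,"rx": 0,"ry": 0,"rz": 0,"hand": 1},
  {"x": -0.035,"y": 0,"z": 0.007,"rx": 0,"ry": 0,"rz": 0,"hand": 1},
  {"x": -0.053,"y": 0,"z": 0.014,"rx": 0,"ry": 0,"rz": 0,"hand": 1},
  {"x": -0.072,"y": 0,"z": 0.021,"rx": 0,"ry": 0,"rz": 0,"hand": 1},
  {"x": -0.072,"y": 0,"z": 0.021,"rx": 0,"ry": 0,"rz": 0,"hand": 1},
])

```text
clock: 6.95
tool_pos: [513.4, 36.9, 282.7]
tool_rot: [0.999, -0.035, -0.0, 0.0]
wrist_force: [-0.8, -0.6, -1.2]
finger_gap: 15.9
finger_force: 117.7
```

Run:
```python
from h import *
_,D=grab('scene','s4')
p,Q,o=pose(); print(p.round(1),o['clock'],o['wrist_force'].round(1),o['moment'].round(2))
P=cloud('scene',D); g=P[(P[:,0]>600)&(P[:,0]<720)&(P[:,1]>-60)&(P[:,1]<120)&(P[:,2]>200)&(P[:,2]<345)]
q=P[(P[:,0]>610)&(P[:,0]<676)&(P[:,1]>34)&(P[:,1]<60)&(P[:,2]>275)&(P[:,2]<330)]
print('ring',np.percentile(q,[3,50,97],axis=0).round(1).tolist())
```

```text
[513.6  36.9 282.8] 7.0 [-0.7  0.3 -2.3] [-0.04 -0.03  0.02]
ring [[625.2, 35.4, 288.7], [653.8, 45.7, 305.1], [673.9, 56.9, 318.1]]
```

```bash
cat >> h.py <<'E'
def flap(tag):
    out=[]
    for n in('scene','top'):
        _,D=grab(n,f'f{n}{tag}'); P=cloud(n,D)
        # flap angle: points on plate y -40..30 or 80..170 in case frame; fit in x-z
        u=np.array([.9977,-.068]); v=np.array([.068,.9977]); H=np.array([696.,62.])
        f=-(P[:,:2]-H)@u; y=(P[:,:2]-H)@v; h=P[:,2]-178
        rr=np.hypot(f,h); ang=np.arctan2(f,h)
        m=(rr<165)&(rr>60)&(abs(y)<125)&(abs(y+22)>35)&(ang>-.1)&(ang<1.7)
        out.append((n,int(m.sum()),np.percentile(ang[m],[10,50,90]).round(3).tolist() if m.sum() else None))
    return out
E
python3 - <<'E'
from h import *
print(flap('a'))
u=np.array([.9977,-.068]); v=np.array([.068,.9977]); H=np.array([696.,62.])
for f in('s0','s2','s4','fscenea'):
    P=cloud('scene',np.load(f'pics/{f}.npy')); q=P[(abs((P[:,:2]-H)@v-70)<40)&(P[:,2]>300)&(P[:,2]<345)&(P[:,0]<698)&(P[:,0]>600)]
    print(f,len(q),np.percentile(q[:,0],[5,50,95]).round(1))
E
```

```text
[('scene', 764, [-0.072, 0.103, 0.163]), ('top', 785, [-0.075, 0.093, 0.141])]
s0 142 [686.  694.5 697.5]
s2 142 [686.1 694.3 697.7]
s4 190 [676.6 685.2 693.8]
fscenea 195 [676.1 685.2 694. ]
```

Emit:
jog_arm([
  {"x": -0.018,"y": 0,"z": 0.0075,"rx": 0,"ry": 0,"rz": 0,"hand": 1},
  {"x": -0.036,"y": 0,"z": 0.0155,"rx": 0,"ry": 0,"rz": 0,"hand": 1},
  {"x": -0.0535,"y": 0,"z": 0.024,"rx": 0,"ry": 0,"rz": 0,"hand": 1},
  {"x": -0.0705,"y": 0,"z": 0.0335,"rx": 0,"ry": 0,"rz": 0,"hand": 1},
  {"x": -0.0875,"y": 0,"z": 0.043,"rx": 0,"ry": 0,"rz": 0,"hand": 1},
])

```text
clock: 7.6
tool_pos: [496.3, 38.2, 274.1]
tool_rot: [0.999, -0.035, -0.0, 0.0]
wrist_force: [0.9, -0.8, -1.2]
finger_gap: 15.9
finger_force: 117.7
```

Emit:
jog_arm([
  {"x": -0.0165,"y": 0,"z": 0.01,"rx": 0,"ry": 0,"rz": 0,"hand": 1},
  {"x": -0.033,"y": 0,"z": 0.0205,"rx": 0,"ry": 0,"rz": 0,"hand": 1},
  {"x": -0.033,"y": 0,"z": 0.0205,"rx": 0,"ry": 0,"rz": 0,"hand": 1},
])

```text
clock: 7.9
tool_pos: [489.2, 38.6, 269.8]
tool_rot: [0.999, -0.035, -0.001, 0.0]
wrist_force: [0.3, 0.1, -1.9]
finger_gap: 15.8
finger_force: 117.6
```

Run:
```python
from h import *
p,Q,o=pose(); print(p.round(1),Q.as_matrix().round(3)[0],o['clock'],o['wrist_force'].round(1),o['moment'].round(2))
print(flap('b'))
```

```text
[489.2  38.6 269.8] [ 0.998 -0.069 -0.002] 7.9 [ 0.3  0.1 -1.9] [ 0.   -0.04 -0.01]
[('scene', 495, [-0.084, 0.262, 0.345]), ('top', 506, [-0.082, 0.251, 0.315])]
```

Emit:
jog_arm([
  {"x": -0.016,"y": 0,"z": 0.011,"rx": 0,"ry": 0,"rz": 0,"hand": 1},
  {"x": -0.0315,"y": 0,"z": 0.0225,"rx": 0,"ry": 0,"rz": 0,"hand": 1},
  {"x": -0.047,"y": 0,"z": 0.0345,"rx": 0,"ry": 0,"rz": 0,"hand": 1},
  {"x": -0.057,"y": 0,"z": 0.043,"rx": 0,"ry": 0,"rz": 0,"hand": 1},
  {"x": -0.067,"y": 0,"z": 0.0515,"rx": 0,"ry": 0,"rz": 0,"hand": 1},
])

```text
clock: 8.5
tool_pos: [476.4, 39.6, 259.7]
tool_rot: [0.999, -0.035, -0.0, 0.0]
wrist_force: [-0.1, -0.4, -1.7]
finger_gap: 16.0
finger_force: 117.6
```

Emit:
jog_arm([
  {"x": -0.005,"y": 0,"z": 0.0045,"rx": 0,"ry": 0,"rz": 0,"hand": 1},
  {"x": -0.0095,"y": 0,"z": 0.0085,"rx": 0,"ry": 0,"rz": 0,"hand": 1},
  {"x": -0.0145,"y": 0,"z": 0.013,"rx": 0,"ry": 0,"rz": 0,"hand": 1},
  {"x": -0.019,"y": 0,"z": 0.0175,"rx": 0,"ry": 0,"rz": 0,"hand": 1},
  {"x": -0.024,"y": 0,"z": 0.022,"rx": 0,"ry": 0,"rz": 0,"hand": 1},
])

```text
clock: 9.0
tool_pos: [471.8, 39.9, 255.4]
tool_rot: [0.999, -0.035, -0.0, 0.0]
wrist_force: [-1.2, 0.4, -3.2]
finger_gap: 16.0
finger_force: 117.5
```

Run:
```python
from h import *
p,Q,o=pose(); print(p.round(1),Q.as_matrix().round(3)[0],o['clock'],o['wrist_force'].round(1),o['moment'].round(2))
print(flap('c'))
```

```text
[471.8  39.9 255.4] [ 0.998 -0.069 -0.   ] 9.0 [-1.2  0.4 -3.2] [-0.03  0.09  0.02]
[('scene', 900, [-0.065, 0.502, 0.562]), ('top', 925, [-0.071, 0.487, 0.549])]
```

Emit:
jog_arm([
  {"x": -0.009,"y": 0,"z": 0.0095,"rx": 0,"ry": 0,"rz": 0,"hand": 1},
  {"x": -0.018,"y": 0,"z": 0.019,"rx": 0,"ry": 0,"rz": 0,"hand": 1},
  {"x": -0.027,"y": 0,"z": 0.0285,"rx": 0,"ry": 0,"rz": 0,"hand": 1},
  {"x": -0.036,"y": 0,"z": 0.038,"rx": 0,"ry": 0,"rz": 0,"hand": 1},
  {"x": -0.0445,"y": 0,"z": 0.0475,"rx": 0,"ry": 0,"rz": 0,"hand": 1},
])

```text
clock: 9.6
tool_pos: [462.8, 40.5, 245.8]
tool_rot: [0.999, -0.035, -0.0, -0.0]
wrist_force: [-1.8, -0.3, -2.7]
finger_gap: 16.2
finger_force: 117.5
```

Emit:
jog_arm([
  {"x": -0.008,"y": 0,"z": 0.0105,"rx": 0,"ry": 0,"rz": 0,"hand": 1},
  {"x": -0.016,"y": 0,"z": 0.021,"rx": 0,"ry": 0,"rz": 0,"hand": 1},
  {"x": -0.0235,"y": 0,"z": 0.031,"rx": 0,"ry": 0,"rz": 0,"hand": 1},
  {"x": -0.0315,"y": 0,"z": 0.0415,"rx": 0,"ry": 0,"rz": 0,"hand": 1},
  {"x": -0.0395,"y": 0,"z": 0.0515,"rx": 0,"ry": 0,"rz": 0,"hand": 1},
])

```text
clock: 10.1
tool_pos: [455.1, 41.1, 235.5]
tool_rot: [0.999, -0.035, -0.0, -0.0]
wrist_force: [-1.0, 0.7, -3.4]
finger_gap: 16.1
finger_force: 117.5
```

Run:
```python
from h import *
p,Q,o=pose(); print(p.round(1),Q.as_matrix().round(3)[0],o['clock'],o['wrist_force'].round(1),o['moment'].round(2))
print(flap('d'))
P=cloud('scene',np.load('pics/fscened.npy'))
for a,b in ((0,30),(60,80),(80,100),(100,120)):
    e=p+Q.apply([(a+b)/2,0,-16]); q=P[(abs(P[:,0]-e[0])<(b-a)/2)&(abs(P[:,1]-e[1])<12)&(abs(P[:,2]-e[2])<30)]; print(a,len(q),e.round(1),np.median(q,0).round(1) if len(q) else '')
```

```text
[455.1  41.1 235.5] [ 0.998 -0.069 -0.   ] 10.1 [-1.   0.7 -3.4] [0.04 0.22 0.03]
[('scene', 1182, [-0.055, 0.7, 0.737]), ('top', 1228, [-0.064, 0.686, 0.733])]
0 63 [470.   40.  251.5] [476.5  46.8 257.6]
60 25 [524.9  36.2 251.5] [525.5  39.  254.7]
80 25 [544.9  34.8 251.5] [545.   38.1 254.5]
100 27 [564.8  33.4 251.5] [563.8  36.7 253.6]
```

Emit:
jog_arm([
  {"x": -0.01,"y": 0,"z": 0.0165,"rx": 0,"ry": 0,"rz": 0,"hand": 1},
  {"x": -0.02,"y": 0,"z": 0.0335,"rx": 0,"ry": 0,"rz": 0,"hand": 1},
  {"x": -0.03,"y": 0,"z": 0.0505,"rx": 0,"ry": 0,"rz": 0,"hand": 1},
  {"x": -0.0395,"y": 0,"z": 0.0675,"rx": 0,"ry": 0,"rz": 0,"hand": 1},
  {"x": -0.049,"y": 0,"z": 0.0845,"rx": 0,"ry": 0,"rz": 0,"hand": 1},
])

```text
clock: 10.7
tool_pos: [445.2, 41.7, 218.5]
tool_rot: [0.999, -0.035, -0.0, 0.0]
wrist_force: [-0.1, 0.6, -4.0]
finger_gap: 15.8
finger_force: 117.5
```

Emit:
jog_arm([
  {"x": -0.0075,"y": 0,"z": 0.018,"rx": 0,"ry": 0,"rz": 0,"hand": 1},
  {"x": -0.015,"y": 0,"z": 0.036,"rx": 0,"ry": 0,"rz": 0,"hand": 1},
  {"x": -0.022,"y": 0,"z": 0.0545,"rx": 0,"ry": 0,"rz": 0,"hand": 1},
  {"x": -0.029,"y": 0,"z": 0.0725,"rx": 0,"ry": 0,"rz": 0,"hand": 1},
  {"x": -0.0355,"y": 0,"z": 0.0905,"rx": 0,"ry": 0,"rz": 0,"hand": 1},
])

```text
clock: 11.2
tool_pos: [438.3, 42.2, 200.4]
tool_rot: [0.999, -0.035, 0.0, 0.0]
wrist_force: [0.1, 0.1, -3.8]
finger_gap: 16.1
finger_force: 117.4
```

Run:
```python
from h import *
p,Q,o=pose(); print(p.round(1),Q.as_matrix().round(3)[0],o['clock'],o['wrist_force'].round(1),o['moment'].round(2))
print(flap('e'))
P=cloud('scene',np.load('pics/fscenee.npy'))
for a,b in ((0,30),(60,80),(80,100),(100,120)):
    e=p+Q.apply([(a+b)/2,0,-16]); q=P[(abs(P[:,0]-e[0])<(b-a)/2)&(abs(P[:,1]-e[1])<12)&(abs(P[:,2]-e[2])<30)]; print(a,len(q),e.round(1),np.median(q,0).round(1) if len(q) else '')
```

```text
[438.3  42.2 200.4] [ 0.998 -0.069  0.   ] 11.2 [ 0.1  0.1 -3.8] [0.   0.31 0.01]
[('scene', 1534, [-0.05, 0.994, 1.022]), ('top', 1540, [-0.06, 0.985, 1.022])]
0 58 [453.3  41.1 216.4] [459.2  49.  223.9]
60 24 [508.1  37.3 216.4] [507.7  40.5 218.6]
80 25 [528.1  36.  216.4] [528.8  40.1 219.9]
100 27 [548.   34.6 216.4] [548.1  36.7 218.5]
```

Emit:
jog_arm([
  {"x": -0.005,"y": 0,"z": 0.019,"rx": 0,"ry": 0,"rz": 0,"hand": 1},
  {"x": -0.0095,"y": 0,"z": 0.038,"rx": 0,"ry": 0,"rz": 0,"hand": 1},
  {"x": -0.014,"y": 0,"z": 0.057,"rx": 0,"ry": 0,"rz": 0,"hand": 1},
  {"x": -0.018,"y": 0,"z": 0.076,"rx": 0,"ry": 0,"rz": 0,"hand": 1},
  {"x": -0.022,"y": 0,"z": 0.095,"rx": 0,"ry": 0,"rz": 0,"hand": 1},
])

```text
clock: 11.8
tool_pos: [434.1, 42.5, 181.4]
tool_rot: [0.999, -0.035, 0.0, -0.0]
wrist_force: [0.8, 0.1, -4.0]
finger_gap: 16.0
finger_force: 117.4
```

Emit:
jog_arm([
  {"x": -0.002,"y": 0,"z": 0.0195,"rx": 0,"ry": 0,"rz": 0,"hand": 1},
  {"x": -0.004,"y": 0,"z": 0.039,"rx": 0,"ry": 0,"rz": 0,"hand": 1},
  {"x": -0.0055,"y": 0,"z": 0.0585,"rx": 0,"ry": 0,"rz": 0,"hand": 1},
  {"x": -0.0065,"y": 0,"z": 0.078,"rx": 0,"ry": 0,"rz": 0,"hand": 1},
  {"x": -0.0075,"y": 0,"z": 0.097,"rx": 0,"ry": 0,"rz": 0,"hand": 1},
])

```text
clock: 12.3
tool_pos: [432.6, 42.6, 162.0]
tool_rot: [0.999, -0.035, 0.0, -0.0]
wrist_force: [0.5, -0.4, -4.6]
finger_gap: 16.0
finger_force: 117.4
```

Emit:
jog_arm([
  {"x": 0,"y": 0,"z": 0.01,"rx": 0,"ry": 0,"rz": 0,"hand": 1},
  {"x": 0,"y": 0,"z": 0.02,"rx": 0,"ry": 0,"rz": 0,"hand": 1},
  {"x": 0,"y": 0,"z": 0.03,"rx": 0,"ry": 0,"rz": 0,"hand": 1},
  {"x": 0.001,"y": 0,"z": 0.04,"rx": 0,"ry": 0,"rz": 0,"hand": 1},
  {"x": 0.001,"y": 0,"z": 0.04,"rx": 0,"ry": 0,"rz": 0,"hand": 1},
])

```text
clock: 12.8
tool_pos: [432.8, 42.6, 154.2]
tool_rot: [0.999, -0.035, 0.0, -0.0]
wrist_force: [0.3, -1.0, -3.3]
finger_gap: 15.7
finger_force: 117.4
```

Run:
```python
from h import *
p,Q,o=pose(); print(p.round(1),Q.as_matrix().round(3)[0],o['clock'],o['wrist_force'].round(1),o['moment'].round(2))
print(flap('f'))
P=cloud('scene',np.load('pics/fscenef.npy'))
for a,b in ((0,30),(60,80),(80,100),(100,120)):
    e=p+Q.apply([(a+b)/2,0,-16]); q=P[(abs(P[:,0]-e[0])<(b-a)/2)&(abs(P[:,1]-e[1])<12)&(abs(P[:,2]-e[2])<30)]; print(a,len(q),e.round(1),np.median(q,0).round(1) if len(q) else '')
```

```text
[432.8  42.6 154.2] [ 0.998 -0.069  0.   ] 12.8 [ 0.3 -1.  -3.3] [ 0.05  0.18 -0.01]
[('scene', 1738, [-0.046, 1.34, 1.368]), ('top', 1690, [-0.056, 1.332, 1.369])]
0 57 [447.7  41.6 170.2] [452.5  48.5 177.3]
60 27 [502.6  37.8 170.2] [503.2  41.5 172.4]
80 21 [522.5  36.4 170.2] [523.2  40.5 174. ]
100 19 [542.5  35.  170.2] [540.2  38.6 172.7]
```

Emit:
jog_arm([
  {"x": 0.0005,"y": 0,"z": 0.0075,"rx": 0,"ry": 0,"rz": 0,"hand": 1},
  {"x": 0.001,"y": 0,"z": 0.015,"rx": 0,"ry": 0,"rz": 0,"hand": 1},
  {"x": 0.0015,"y": 0,"z": 0.0225,"rx": 0,"ry": 0,"rz": 0,"hand": 1},
  {"x": 0.002,"y": 0,"z": 0.03,"rx": 0,"ry": 0,"rz": 0,"hand": 1},
  {"x": 0.002,"y": 0,"z": 0.03,"rx": 0,"ry": 0,"rz": 0,"hand": 1},
])

```text
clock: 13.4
tool_pos: [433.0, 42.6, 148.2]
tool_rot: [0.999, -0.035, -0.0, 0.0]
wrist_force: [0.9, -0.3, -2.8]
finger_gap: 15.9
finger_force: 117.7
```

Emit:
jog_arm([
  {"x": 0.0005,"y": 0,"z": 0.0075,"rx": 0,"ry": 0,"rz": 0,"hand": 1},
  {"x": 0.001,"y": 0,"z": 0.015,"rx": 0,"ry": 0,"rz": 0,"hand": 1},
  {"x": 0.001,"y": 0,"z": 0.015,"rx": 0,"ry": 0,"rz": 0,"hand": 1},
])

```text
clock: 13.7
tool_pos: [433.2, 42.5, 145.1]
tool_rot: [0.999, -0.035, -0.0, 0.0]
wrist_force: [0.4, 0.8, -1.7]
finger_gap: 16.2
finger_force: 117.7
```

Run:
```python
from h import *
for i in range(2): print(flap(f'g{i}'))
p,Q,o=pose(); print(p.round(1),o['clock'],o['wrist_force'].round(1),o['moment'].round(2))
im=cv2.imread('pics/fsceneg1.png'); cv2.imwrite('pics/c7.png',cv2.resize(im[140:270,110:290],None,fx=4.4,fy=4.4,interpolation=cv2.INTER_CUBIC))
```

```text
[('scene', 1728, [-0.046, 1.34, 1.369]), ('top', 1691, [-0.059, 1.333, 1.369])]
[('scene', 1744, [-0.046, 1.341, 1.369]), ('top', 1683, [-0.056, 1.334, 1.37])]
[433.3  42.6 145.3] 13.9 [-0.1  0.4 -1.6] [-0.03 -0.06  0.02]
```

View pics/c7.png

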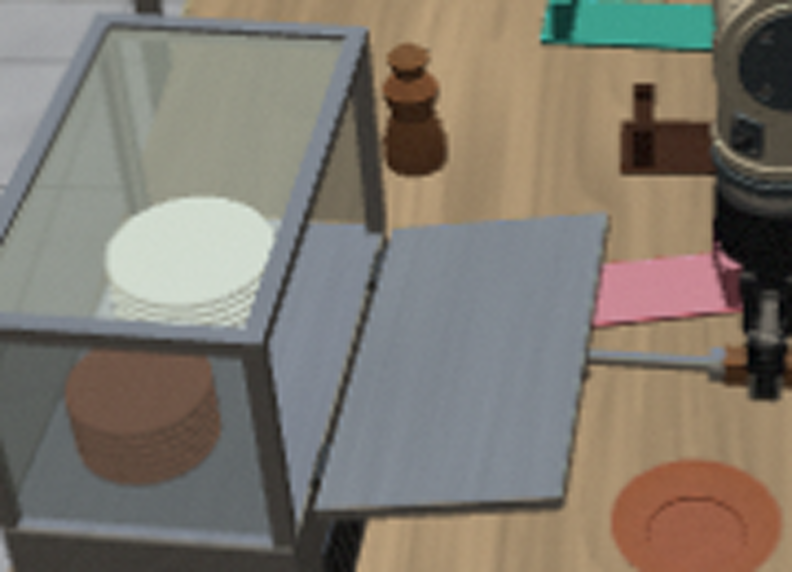

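The flap lies nearly level, from about (380,235) to (600,215) on its far edge. The rod reaches under it at (590,355), and its load is off the pole, so I'll unhook sideways.

Emit:
jog_arm([
  {"x": 0,"y": 0,"z": -0.013,"rx": 0,"ry": 0,"rz": 0,"hand": 1},
  {"x": 0,"y": 0.02,"z": -0.013,"rx": 0,"ry": 0,"rz": 0,"hand": 1},
  {"x": 0,"y": 0.06,"z": -0.013,"rx": 0,"ry": 0,"rz": 0,"hand": 1},
  {"x": 0,"y": 0.1,"z": -0.013,"rx": 0,"ry": 0,"rz": 0,"hand": 1},
  {"x": 0,"y": 0.14,"z": -0.013,"rx": 0,"ry": 0,"rz": 0,"hand": 1},
])

```text
clock: 14.4
tool_pos: [431.2, 13.8, 147.9]
tool_rot: [0.999, -0.035, -0.0, 0.0]
wrist_force: [-0.5, -0.5, -1.0]
finger_gap: 16.3
finger_force: 117.7
```

Emit:
jog_arm([
  {"x": 0,"y": 0.04,"z": 0,"rx": 0,"ry": 0,"rz": 0,"hand": 1},
  {"x": 0,"y": 0.1,"z": 0,"rx": 0,"ry": 0,"rz": 0,"hand": 1},
  {"x": 0,"y": 0.18,"z": 0,"rx": 0,"ry": 0,"rz": 0,"hand": 1},
])

```text
clock: 14.7
tool_pos: [428.7, -22.2, 147.9]
tool_rot: [0.999, -0.034, -0.0, -0.0]
wrist_force: [-0.2, -0.6, -1.0]
finger_gap: 16.1
finger_force: 117.7
```

Run:
```python
from h import *
print(flap('h'))
p,Q,o=pose(); print(p.round(1),o['clock'],o['wrist_force'].round(1),o['moment'].round(2))
```

```text
[('scene', 1757, [-0.046, 1.341, 1.37]), ('top', 1714, [-0.058, 1.336, 1.373])]
[428.7 -22.9 147.9] 14.8 [ 0.1  0.4 -1.3] [ 0.05 -0.08 -0.02]
```

Emit:
jog_arm([
  {"x": 0.02,"y": 0.2,"z": 0,"rx": 0,"ry": 0,"rz": 0,"hand": 1},
  {"x": 0.035,"y": 0.4,"z": 0,"rx": 0,"ry": 0,"rz": 0,"hand": 1},
  {"x": 0.05,"y": 0.6,"z": 0,"rx": 0,"ry": 0,"rz": 0,"hand": 1},
  {"x": 0.07,"y": 0.8,"z": 0,"rx": 0,"ry": 0,"rz": 0,"hand": 1},
  {"x": 0.083,"y": 0.97,"z": 0,"rx": 0,"ry": 0,"rz": 0,"hand": 1},
])

```text
clock: 15.3
tool_pos: [432.0, -218.0, 148.0]
tool_rot: [0.999, -0.035, 0.0, 0.0]
wrist_force: [1.3, -0.2, -1.8]
finger_gap: 16.3
finger_force: 117.9
```

Emit:
jog_arm([
  {"x": 0.02,"y": 0.2,"z": 0,"rx": 0,"ry": 0,"rz": -0.022,"hand": 1},
  {"x": 0.035,"y": 0.4,"z": 0,"rx": 0,"ry": 0,"rz": -0.022,"hand": 1},
  {"x": 0.05,"y": 0.6,"z": 0,"rx": 0,"ry": 0,"rz": -0.022,"hand": 1},
  {"x": 0.078,"y": 0.8,"z": 0,"rx": 0,"ry": 0,"rz": -0.022,"hand": 1},
  {"x": 0.078,"y": 0.89,"z": 0,"rx": 0,"ry": 0,"rz": -0.022,"hand": 1},
])

```text
clock: 15.8
tool_pos: [435.5, -398.1, 148.0]
tool_rot: [1.0, -0.001, 0.001, 0.001]
wrist_force: [0.6, -0.7, -1.2]
finger_gap: 15.9
finger_force: 118.0
```

Emit:
jog_arm([
  {"x": 0,"y": 0,"z": 0.15,"rx": 0,"ry": 0,"rz": 0,"hand": 1},
  {"x": 0,"y": 0,"z": 0.15,"rx": 0,"ry": 0,"rz": 0,"hand": 1},
  {"x": 0,"y": 0,"z": 0.15,"rx": 0,"ry": 0,"rz": 0,"hand": 1},
])

```text
clock: 16.1
tool_pos: [434.5, -393.5, 117.4]
tool_rot: [1.0, 0.0, -0.001, -0.001]
wrist_force: [-0.3, 0.6, -1.6]
finger_gap: 15.9
finger_force: 118.0
```

Run:
```python
from h import *
p,Q,o=pose(); print(p.round(1),Q.as_matrix().round(3)[0],o['clock'],o['wrist_force'].round(1))
_,D=grab('scene','s5'); P=cloud('scene',D)
for a,b in ((-110,-60),(60,80),(80,100),(100,120)):
    e=p+Q.apply([(a+b)/2,0,-16]); q=P[(abs(P[:,0]-e[0])<(b-a)/2)&(abs(P[:,1]-e[1])<12)&(abs(P[:,2]-e[2])<25)]; print(a,len(q),e.round(1),np.median(q,0).round(1) if len(q) else '')
```

```text
[ 434.5 -393.5  117.4] [ 1.     0.    -0.002] 16.1 [-0.3  0.6 -1.6]
-110 81 [ 349.6 -393.6  133.6] [ 350.9 -387.2  140.4]
60 15 [ 504.6 -393.6  133.2] [ 504.9 -391.4  136.9]
80 17 [ 524.6 -393.6  133.2] [ 522.9 -389.7  136.2]
100 15 [ 544.6 -393.6  133.2] [ 544.3 -390.   136.9]
```

Emit:
jog_arm([
  {"x": 0.002,"y": 0.011,"z": 0.12,"rx": 0,"ry": 0,"rz": 0,"hand": 1},
  {"x": 0.002,"y": 0.011,"z": 0.25,"rx": 0,"ry": 0,"rz": 0,"hand": 1},
  {"x": 0.002,"y": 0.011,"z": 0.35,"rx": 0,"ry": 0,"rz": 0,"hand": 1},
  {"x": 0.002,"y": 0.011,"z": 0.42,"rx": 0,"ry": 0,"rz": 0,"hand": 1},
  {"x": 0.002,"y": 0.011,"z": 0.445,"rx": 0,"ry": 0,"rz": 0,"hand": 1},
])

```text
clock: 16.65
tool_pos: [435.7, -396.2, 28.5]
tool_rot: [1.0, 0.0, -0.0, -0.0]
wrist_force: [-0.1, 0.2, -1.6]
finger_gap: 15.8
finger_force: 118.0
```

Emit:
jog_arm([
  {"x": 0,"y": 0,"z": 0.005,"rx": 0,"ry": 0,"rz": 0,"hand": 1},
  {"x": 0,"y": 0,"z": 0.01,"rx": 0,"ry": 0,"rz": 0,"hand": 1},
  {"x": 0,"y": 0,"z": 0.013,"rx": 0,"ry": 0,"rz": 0,"hand": 1},
  {"x": 0,"y": 0,"z": 0.013,"rx": 0,"ry": 0,"rz": 0,"hand": 1},
])

```text
clock: 17.05
tool_pos: [436.0, -397.1, 27.0]
tool_rot: [1.0, -0.0, 0.0, 0.0]
wrist_force: [-0.4, 0.0, -1.2]
finger_gap: 15.4
finger_force: 118.0
```

Emit:
jog_arm([
  {"x": 0,"y": 0,"z": 0.005,"rx": 0,"ry": 0,"rz": 0,"hand": 1},
  {"x": 0,"y": 0,"z": 0.008,"rx": 0,"ry": 0,"rz": 0,"hand": 1},
  {"x": 0,"y": 0,"z": 0.008,"rx": 0,"ry": 0,"rz": 0,"hand": 1},
])

```text
clock: 17.35
tool_pos: [435.8, -397.0, 25.1]
tool_rot: [1.0, -0.0, 0.0, 0.0]
wrist_force: [-0.8, 1.0, 3.2]
finger_gap: 16.1
finger_force: 118.9
```

Emit:
jog_arm([
  {"x": 0,"y": 0,"z": 0.002,"rx": 0,"ry": 0,"rz": 0,"hand": 1},
  {"x": 0,"y": 0,"z": 0.002,"rx": 0,"ry": 0,"rz": 0,"hand": 1},
])

```text
clock: 17.55
tool_pos: [435.8, -397.0, 25.1]
tool_rot: [1.0, -0.0, 0.0, 0.0]
wrist_force: [-1.4, 2.4, 6.2]
finger_gap: 16.4
finger_force: 119.3
```

Emit:
jog_arm([
  {"x": 0,"y": 0,"z": 0,"rx": 0,"ry": 0,"rz": 0,"hand": 1},
  {"x": 0,"y": 0,"z": 0,"rx": 0,"ry": 0,"rz": 0,"hand": 0.5},
  {"x": 0,"y": 0,"z": 0,"rx": 0,"ry": 0,"rz": 0,"hand": 0},
  {"x": 0,"y": 0,"z": 0,"rx": 0,"ry": 0,"rz": 0,"hand": -1},
  {"x": 0,"y": 0,"z": 0,"rx": 0,"ry": 0,"rz": 0,"hand": -1},
], force=20)

```text
clock: 18.05
tool_pos: [435.6, -396.8, 24.2]
tool_rot: [1.0, -0.0, -0.0, -0.0]
wrist_force: [0.4, -0.1, -0.4]
finger_gap: 64.3
finger_force: 0.0
```

Emit:
jog_arm([
  {"x": 0,"y": 0,"z": 0,"rx": 0,"ry": 0,"rz": 0,"hand": -1},
  {"x": 0,"y": 0,"z": 0,"rx": 0,"ry": 0,"rz": 0,"hand": -1},
  {"x": 0,"y": 0,"z": 0,"rx": 0,"ry": 0,"rz": 0,"hand": -1},
])

```text
clock: 18.35
tool_pos: [435.6, -396.8, 24.3]
tool_rot: [1.0, -0.0, -0.0, -0.0]
wrist_force: [-0.5, 0.3, 0.9]
finger_gap: 85.7
finger_force: 0.0
```

Emit:
jog_arm([
  {"x": 0,"y": 0,"z": -0.1,"rx": 0,"ry": 0,"rz": 0,"hand": -1},
  {"x": 0,"y": 0,"z": -0.3,"rx": 0,"ry": 0,"rz": 0,"hand": -1},
  {"x": 0,"y": 0,"z": -0.5,"rx": 0,"ry": 0,"rz": 0,"hand": -1},
  {"x": 0,"y": 0,"z": -0.7,"rx": 0,"ry": 0,"rz": 0,"hand": -1},
  {"x": 0,"y": 0,"z": -0.9,"rx": 0,"ry": 0,"rz": 0,"hand": -1},
])

```text
clock: 18.85
tool_pos: [435.4, -396.6, 205.9]
tool_rot: [1.0, -0.0, -0.0, -0.0]
wrist_force: [-0.4, -0.4, -0.5]
finger_gap: 85.8
finger_force: 0.0
```

Emit:
jog_arm([
  {"x": -0.25,"y": 0.2,"z": 0,"rx": 0,"ry": 0,"rz": 0,"hand": -1},
  {"x": -0.45,"y": 0.4,"z": 0,"rx": 0,"ry": 0,"rz": 0,"hand": -1},
  {"x": -0.65,"y": 0.6,"z": 0,"rx": 0,"ry": 0,"rz": 0,"hand": -1},
  {"x": -0.8,"y": 0.8,"z": 0,"rx": 0,"ry": 0,"rz": 0,"hand": -1},
  {"x": -0.8,"y": 0.8,"z": 0,"rx": 0,"ry": 0,"rz": 0,"hand": -1},
])

```text
clock: 19.35
tool_pos: [273.0, -559.3, 204.6]
tool_rot: [1.0, -0.001, -0.0, 0.001]
wrist_force: [0.1, -0.8, -0.2]
finger_gap: 85.5
finger_force: 0.0
```

Run:
```python
from h import *
p,Q,o=pose(); print(p.round(1),o['clock'],o['wrist_force'].round(1),o['finger_gap'])
print(flap('z'))
t=cv2.imread('pics/ftopz.png'); s=cv2.imread('pics/fscenez.png')
cv2.imwrite('pics/c8.png',np.hstack([cv2.resize(t[40:260,20:400],(460,266)),cv2.resize(s[130:250,220:320],(320,266))]))
a=cv2.imread('pics/t0.png').astype(int); d=abs(t.astype(int)-a).max(2)
for nm,(u,v) in dict(mill=(322,135),dish=(207,202),slab=(126,200)).items(): print(nm,d[v-20:v+20,u-20:u+20].mean().round(1))
```

```text
[ 273.  -559.3  204.6] 19.35 [ 0.1 -0.8 -0.2] 85.48410493392889
[('scene', 1739, [-0.046, 1.34, 1.368]), ('top', 1695, [-0.059, 1.332, 1.37])]
mill 2.7
dish 2.8
slab 2.9
```

View pics/c8.png

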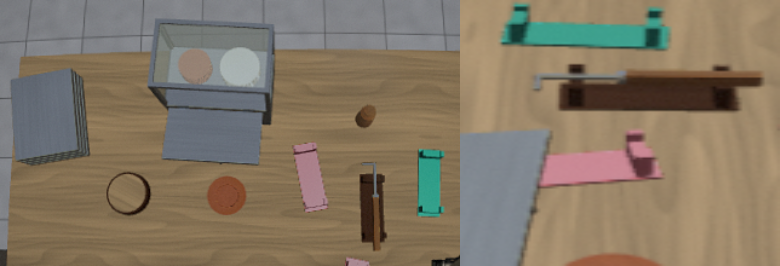

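The flap is open, at (212,132). The pole lies on the dark rest with its hook at (372,165), and the mill, dish and slab haven't moved, so I'm handing in.

```bash
python3 -c "from bench import close_job; print(close_job())"
```

```text
the job is handed in; nothing more can be done
None
```

The job is handed in at about 19 s of robot time: the flap was swung down on the pole and rests fully open on its stop, the pole is back on its dark rest, and the mill, dish and slab are unmoved in the last camera check.

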